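Lay out the stamping board

TASK

Lay out the wooden board for marking with the things standing loose on the table around it (not those in the trays), each thing in the middle of its dark square: put the red ink pad squarely on the middle square of the row of three, stand the ink jar with the blue cap on the single square behind it, the dark-red-handled stamp on the square between the ink pad and the green ticket block, and the black-handled stamp on the square on the other side of the ink pad. Stand the pale-handled stamp on top of the ink pad, in its middle. All stand upright.

Things in the scene. Friction and masses are not known exactly. Their poses are not given: they have to be found in the camera images.
- board: Plywood board, fixed, 170 mm (its x) by 250 mm (its y), 8 mm thick. Origin: centre of its underside, z up; x roughly away from the robot, y roughly to the robot's left (turned up to 0.2 rad). Four flush dark-grey 66 mm squares in its top, centres in its frame: row of three at x = -40 mm, y = +85, 0, -85 mm; single square behind the middle one at x = +42 mm, y = 0.
- tickets: Green pad of tickets on a small wooden base, fixed, 64 x 50 mm, 30 mm high, beyond one of the two ends of the board's row of three squares (about 170 mm along the board's +y or -y; which end varies). Origin at the centre of its underside.
- weight: Round steel paperweight with a knob, fixed, 52 mm diameter, 36 mm high, beyond the other end of the row. Origin at the centre of its underside.
- ink_pad: Square ink pad, black case with a red top, 60 x 60 mm; case 16 mm high, flat red top surface (52 x 52 mm) at 19 mm. Origin at the centre of its underside, x and y along its sides, z up. Loose, about 0.14 kg.
- stamp_red: Stamp with a dark red handle on a square wooden foot 36 x 36 x 20 mm, 92 mm tall overall. Origin: centre of its underside, z up the handle. Round handle on the axis: 20 mm diameter from 36 to 80 mm height, 24 mm knob above (80 to 92 mm), 16 mm collar below. Loose, about 0.09 kg; stands alone on the table at first (those in the tray are fixed).
- stamp_black: Stamp with a black handle on a round steel foot 40 mm diameter, 20 mm high, 92 mm tall overall. Origin: centre of its underside, z up the handle. Round handle on the axis: 20 mm diameter from 36 to 80 mm height, 24 mm knob above (80 to 92 mm), 16 mm collar below. Loose, about 0.12 kg; stands alone on the table at first (those in the tray are fixed).
- stamp_pale: Stamp with a pale wood handle on an oblong brass foot 48 (its x) x 28 (its y) x 20 mm, 92 mm tall overall. Origin: centre of its underside, z up the handle. Round handle on the axis: 20 mm diameter from 36 to 80 mm height, 24 mm knob above (80 to 92 mm), 16 mm collar below. Loose, about 0.11 kg.
- ink_jar: Ink jar: amber glass, 38 mm diameter up to 34 mm, then a blue cap of 36 mm diameter from 37 to 50 mm height. Origin at the centre of its underside, z up. Loose, about 0.08 kg.

How it is judged:
At the end, for the whole second after the job is handed in: Upright within 0.1 rad, at rest: ink pad on the row's middle square (12 mm, parallel to the board within 0.2 rad), jar on the square behind, red stamp on the ticket-side square, black stamp on the opposite one (14 mm along each board axis), pale stamp on the pad, 11 mm of its middle (x of ink_pad in the frame of board between -0.052 and -0.028 m and y of ink_pad in the frame of board between -0.012 and 0.012 m and x of ink_jar in the frame of board between 0.028 and 0.056 m and y of ink_jar in the frame of board between -0.014 and 0.014 m and ((y of tickets in the frame of board above 0 m and x of stamp_red in the frame of board between -0.054 and -0.026 m and y of stamp_red in the frame of board between 0.071 and 0.099 m and x of stamp_black in the frame of board between -0.054 and -0.026 m and y of stamp_black in the frame of board between -0.099 and -0.071 m) or (y of tickets in the frame of board below 0 m and x of stamp_red in the frame of board between -0.054 and -0.026 m and y of stamp_red in the frame of board between -0.099 and -0.071 m and x of stamp_black in the frame of board between -0.054 and -0.026 m and y of stamp_black in the frame of board between 0.071 and 0.099 m)) and (angle between the x axis of ink_pad and the x axis of board, either way round below 0.2 rad or angle between the x axis of ink_pad and the y axis of board, either way round below 0.2 rad) and x of stamp_pale in the frame of ink_pad between -0.011 and 0.011 m and y of stamp_pale in the frame of ink_pad between -0.011 and 0.011 m and z of stamp_red in the frame of board between 0.004 and 0.012 m and z of stamp_black in the frame of board between 0.004 and 0.012 m and z of ink_jar in the frame of board between 0.004 and 0.012 m and z of ink_pad in the frame of board between 0.004 and 0.012 m and z of stamp_pale in the frame of ink_pad between 0.015 and 0.023 m and angle between each of stamp_red, stamp_black, stamp_pale, ink_jar, ink_pad's own z axis and vertical below 0.1 rad and linear speed of each of stamp_red, stamp_black, stamp_pale, ink_jar, ink_pad below 0.01 m/s and angular speed of each of stamp_red, stamp_black, stamp_pale, ink_jar, ink_pad below 0.1 rad/s); the robot touches nothing.
It also fails if it takes over 131 s, if anything falls off the work surface, if the arm or the gripper's body presses on something with over 40 N, if the wrist force passes 120 N, or if a joint passes its speed limit or range.

ROBOT

A 6-joint arm with a two-finger parallel gripper is mounted at the origin on the work surface. World frame = base frame: x ahead of the robot, y to its left, z up, the work surface at z = 0. Lengths are in m, angles in rad, forces in N, time in s.
With the tool pointing down it reaches from about 0.35 to 0.975 m from the base axis. Payload 4.9 kg.
Tool frame: the origin (TCP) lies on the centre line of the jaws, within the pads' length; the fingertips stand manip.tip_reach ahead of it and the grasp point (between the pads) is the TCP (manip.tip_reach is the distance from the TCP to the fingertips, in m); z points along the fingers, y is the line along which they close (so a half turn about z gives the same grasp; the last joint's range is limited). The gripper opens to 85 mm and grips with 20 to 120 N. Pads are 22 mm wide; open, the fingers measure 114 mm over their backs; the gripper's body (76 mm by 85 mm) begins 54 mm behind the grasp point. The pads swing forward as they close: fully open they stand 13 mm farther back than shut.
Start: joints at [1.169, 0.053, 1.613, -0, 1.476, -0.119], TCP at [0.174, 0.6, 0.25] pointing down, gripper open.
Joint ranges: [-3.01, 3.01], [-1.01, 2.22], [0.06, 2.58], [-1.02, 4.17], [0.09, 2.62], [-3.14, 3.14]. Speed limits (rad/s): [2.57, 2.57, 3.14, 3.14, 3.14, 3.14].

INTERFACE

Orientations are given as a unit quaternion [w, x, y, z].
In Python, from plant import manip gives the robot as it stands. The module is installed in compiled form; this text tells all that it offers.
- The arm moves only by the tool move_arm, never from a script. Its argument "rows" is a list of rows, each a list of 7 numbers: the shift along the tool's x, y, z in cm, then the turn, a rotation vector about the tool's x, y, z in degrees, then the opening, from -1 (shut) to 1 (fully open). In form: [[tx, ty, tz, ax, ay, az, jaw], ...]. A call has 1 to 20 rows; each row shifts and turns the commanded pose from where the row before left it, along the tool's axes as they then stand; what a row does not reach is not made up. A row lasts 1/12 s, in which the tool goes at most 41.7 mm and 7.16 degrees, less where a joint would pass 70% of its speed; a pose out of reach is approached as far as the arm can. A call is refused whole if a number of a shift passes 4.17 or a number of a turn 7.16, either way. A call with a gripper value outside its range is refused whole. The fingers move at their own pace and stop on an object; the grip force is fixed at half the most. Time passes only in rows, so rows that do not move let the fingers close. It gives the time, the measured TCP pose, the force, the opening and the grip force at its end, in the units of the state.
- manip.state(): the state, without advancing time (a new reading comes with each control period).
- manip.grab_frame(name): name is "scene" or "top" or "wrist"; returns a dict with "img" (400x640x3 uint8, blue, green, red), "mtx" (3x3 intrinsics, pixels), "k1" (the pictures are not rectified: a ray, as slopes to the right and down, at radius r is drawn at 1 + k1 r^2 times it, then the intrinsics apply), "R" (3x3) and "t" (3): a world point X has camera coordinates R X + t. Camera axes: x right, y down, z forward; pixel columns grow to the right and rows downward; lengths in m; the calibration is good to about 2 mm. A picture is of the moment at which its call begins. There is no depth.
- manip.job_done(): hands the job in; it is judged then, once.
The state is a dict: "time": time; "joint_pos": joint angles; "joint_vel": joint speeds; "joint_efforts": joint torques, N m; "tool_pos": TCP position; "tool_rot": TCP orientation; "contact_force": force on the tool from outside, world axes, zero at the start; "ft_torque": the same for the moment, N m; "gripper_width": opening from 0.0 (shut) to 1.0 (fully open); "grasp_force": force on a finger pad.
Only numpy, scipy, OpenCV 4.12 (cv2) and the standard library are available. Lean on these libraries where they do the work, as an engineer would, in place of code of your own. Each camera call takes 0.05 s, during which the arm holds its last target. There are 200 camera calls.

## Working session

There is one attempt and no reset: what is moved stays moved. The work goes in short steps, Python scripts to look and compute and a tool call to move; the robot and the scene stay as the last step left them, time stands still between calls to the robot, and variables do not carry over. Pictures are saved under pics/ and viewed, at most 14 in all, crops included, and the job is handed in when it is done.

Besides the shell and the picture viewer there is one more tool, called after ">>>" as a command line: name --pt "numbers of a row" for each row, then --argument value for the rest. move_arm: Moves the arm, as the interface text tells. Its arguments: {"type":"object","properties":{"rows":{"type":"array","items":{"type":"array","items":{"type":"number"}}}},"required":["rows"]}

```bash
mkdir -p pics; cat > h.py <<'E'
import numpy as np, cv2
from plant import manip
def ray(f,u,v):
    K=np.array(f["mtx"]);p=np.array([(u-K[0,2])/K[0,0],(v-K[1,2])/K[1,1]])
    q=p.copy()
    for _ in range(20): q=p/(1+f["k1"]*(q@q))
    R=np.array(f["R"]);t=np.array(f["t"])
    return -R.T@t, R.T@np.array([q[0],q[1],1.])
def onz(f,u,v,z):
    c,d=ray(f,u,v); return c+d*(z-c[2])/d[2]
def proj(f,X):
    K=np.array(f["mtx"]);c=np.array(f["R"])@np.array(X)+np.array(f["t"]);q=c[:2]/c[2];q=q*(1+f["k1"]*(q@q))
    return K[0,0]*q[0]+K[0,2],K[1,1]*q[1]+K[1,2]
E
python3 - <<'E'
from h import *
print(manip.state(), manip.tip_reach)
for n in ["top","scene"]:
    f=manip.grab_frame(n); cv2.imwrite(f"pics/{n}0.png",f["img"]); np.save(f"{n}0.npy",f,allow_pickle=True)
    c,_=ray(f,0,0); print(n,c,f["mtx"],f["k1"])
E
```

```text
{'time': 0.0, 'joint_pos': array([ 1.16902429e+00,  5.33935318e-02,  1.61430276e+00, -5.32279609e-06,
        1.47594758e+00, -1.19013333e-01]), 'joint_vel': array([-8.40330654e-04, -9.50709661e-06,  4.74681441e-04, -9.54412621e-04,
       -2.11887837e-04,  8.22734735e-04]), 'joint_efforts': array([-7.25726895e-04, -3.93687701e+01, -3.70174026e+01, -2.59393682e-04,
        7.00846067e-03, -2.11480915e-05]), 'tool_pos': array([0.17416153, 0.59964619, 0.24903498]), 'tool_rot': array([-2.61493256e-04,  1.40908511e-01,  9.90022091e-01, -9.91716005e-04]), 'contact_force': array([-0.50947875, -0.31033827,  0.51607285]), 'ft_torque': array([ 0.01741387, -0.00863433,  0.00854651]), 'grasp_force': 0.0, 'gripper_width': 1.0000407544015237} 0.019
top [ 0.34463354 -0.0148665   1.04694203] [[415.26323354   0.         321.92955342]
 [  0.         415.26323354 198.66965139]
 [  0.           0.           1.        ]] -0.10179353314140713
scene [1.03275323 0.2804178  0.86392829] [[416.47056083   0.         317.38373816]
 [  0.         416.47056083 196.34361758]
 [  0.           0.           1.        ]] 0.013822156853426576
```

View pics/top0.png

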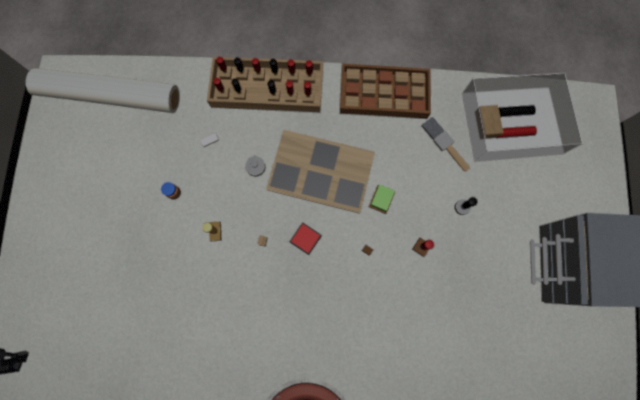

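View pics/scene0.png

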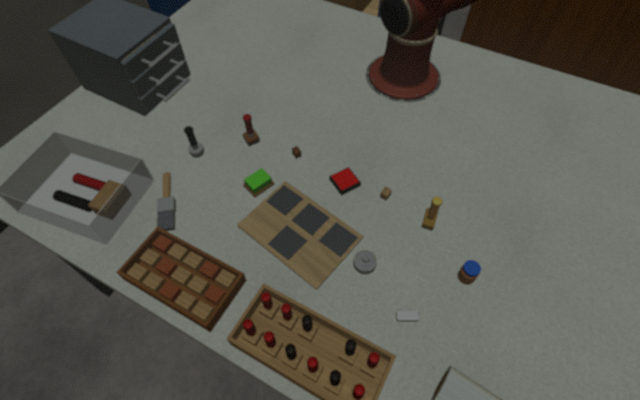

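The top view shows the board centred near (321,170) with the tickets on its right at (382,198) and the weight on its left at (255,166). The ink pad is at (305,239), the pale stamp at (214,231), the jar at (171,191), the red stamp at (424,247) and the black stamp at (463,207). All of them are upright. The scene view agrees.

```bash
cat > m.py <<'E'
from h import *
T=np.load("top0.npy",allow_pickle=True).item();S=np.load("scene0.npy",allow_pickle=True).item()
def blob(f,fn,box,k=0):
    x0,y0,x1,y1=box; im=f["img"][y0:y1,x0:x1]; h=cv2.cvtColor(im,cv2.COLOR_BGR2HSV).astype(int)
    m=fn(h[...,0],h[...,1],h[...,2]).astype(np.uint8)
    n,l,s,c=cv2.connectedComponentsWithStats(m); i=np.argsort(-s[1:,4])+1
    cn=lambda j:max(cv2.findContours((l==j).astype(np.uint8),0,2)[0],key=len)+np.array([x0,y0])
    return [(c[j]+[x0,y0],s[j,4],cn(j)) for j in i]
def tri(a,b):
    (c1,d1),(c2,d2)=ray(T,*a),ray(S,*b); d1/=np.linalg.norm(d1);d2/=np.linalg.norm(d2)
    A=np.c_[d1,-d2]; s=np.linalg.lstsq(A,c2-c1,rcond=None)[0]; p,q=c1+s[0]*d1,c2+s[1]*d2
    return (p+q)/2,np.linalg.norm(p-q)
red=lambda h,s,v:((h<8)|(h>172))&(s>150)&(v>60)
blue=lambda h,s,v:(h>105)&(h<130)&(s>120)
yel=lambda h,s,v:(h>18)&(h<35)&(s>90)&(v>130)
blk=lambda h,s,v:(v<40)
gry=lambda h,s,v:(v<100)&(s<60)
grn=lambda h,s,v:(h>40)&(h<75)&(s>120)
def show(n,fn,bt,bs,z):
    a=blob(T,fn,bt)[0];b=blob(S,fn,bs)[0]
    print(n,a[0].round(1),a[1],b[0].round(1),b[1],"tri",[x.round(4) for x in tri(a[0],b[0])],"top@z",onz(T,*a[0],z).round(4),"sc@z",onz(S,*b[0],z).round(4)); return a,b
if __name__=="__main__":
    a,b=show("pad",red,(285,218,325,258),(325,160,365,200),.019)
    for f,q in((T,a),(S,b)):
        r=cv2.boxPoints(cv2.minAreaRect(q[2])); w=np.array([onz(f,*p,.019)[:2] for p in r]); print(w.round(4).tolist())
        print([np.degrees(np.arctan2(*(w[i+1]-w[i])[::-1])).round(1) for i in range(3)])
    show("jar",blue,(155,175,190,210),(450,255,490,290),.045)
    show("redst",red,(408,232,445,262),(235,105,265,150),.08)
    show("blkst",blk,(450,190,485,220),(178,120,208,162),.07)
    show("pale",yel,(198,215,226,245),(420,190,448,232),.086)
    show("tick",grn,(365,180,400,215),(240,165,275,195),.03)
    for f,bx in((T,(265,130,378,212)),(S,(240,182,362,286))):
        q=[c for c in blob(f,gry,bx) if c[1]>150][:5]
        for c in q: print("sq",c[0].round(1),c[1],onz(f,*c[0],.008).round(4))
E
python3 m.py; python3 - <<'E'
from h import *
a=[]
for n,boxes in (("top",[(195,215,235,247),(408,232,448,264),(450,190,490,222),(155,175,195,207)]),("scene",[(415,190,455,232),(232,108,272,150),(175,122,215,164),(450,250,490,292)])):
    im=cv2.imread(f"pics/{n}0.png"); a.append(np.hstack([cv2.resize(im[y0:y1,x0:x1],(200,200),interpolation=2) for x0,y0,x1,y1 in boxes]))
cv2.imwrite("pics/crop.png",np.clip(np.vstack(a)*1.5,0,255).astype(np.uint8))
E
```

```text
pad [305.1 238. ] 405 [344.5 179. ] 355 tri [array([0.4529, 0.0274, 0.0126]), np.float64(0.0018)] top@z [0.4519 0.028  0.019 ] sc@z [0.4576 0.0285 0.019 ]
[[0.4431, 0.0623], [0.4865, 0.0363], [0.4603, -0.0063], [0.4173, 0.02]]
[np.float64(-31.0), np.float64(-121.6), np.float64(148.6)]
[[0.4659, -0.0074], [0.4128, 0.0226], [0.4488, 0.063], [0.5, 0.0332]]
[np.float64(150.5), np.float64(48.3), np.float64(-30.3)]
jar [167.9 188.7] 133 [471.6 267.9] 198 tri [array([0.5533, 0.3788, 0.0428]), np.float64(0.0011)] top@z [0.5527 0.3784 0.045 ] sc@z [0.5549 0.378  0.045 ]
redst [428.4 244.1] 55 [246.6 117.2] 28 tri [array([ 0.4466, -0.264 ,  0.0849]), np.float64(0.0029)] top@z [ 0.4464 -0.2639  0.08  ] sc@z [ 0.4432 -0.269   0.08  ]
blkst [469.1 203. ] 91 [190.4 135.7] 103 tri [array([ 0.5545, -0.3701,  0.0624]), np.float64(0.0015)] top@z [ 0.5524 -0.3666  0.07  ] sc@z [ 0.5592 -0.3647  0.07  ]Traceback (most recent call last):
  File "m.py", line 30, in <module>
    show("pale",yel,(198,215,226,245),(420,190,448,232),.086)
    ~~~~^^^^^^^^^^^^^^^^^^^^^^^^^^^^^^^^^^^^^^^^^^^^^^^^^^^^^
  File "m.py", line 20, in show
    a=blob(T,fn,bt)[0];b=blob(S,fn,bs)[0]
                         ~~~~~~~~~~~~~^^^
IndexError: list index out of range
```

View pics/crop.png

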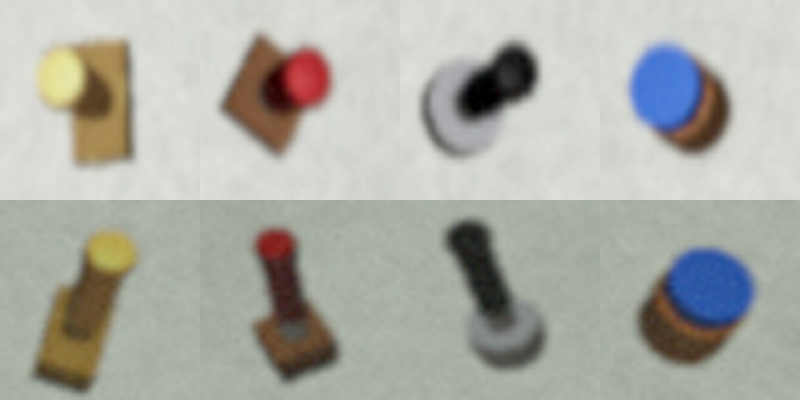

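The crops show the knob tops as clear discs. In the top view the pale one is at (207,227), the red at (429,244) and the black at (473,201). In the scene view they are at (437,200), (247,117) and (188,129). All three stand upright.

```bash
python3 - <<'E'
from m import *
for n,a,b in (("pale",(207,227),(436.8,200.1)),("red",(428.7,244.1),(246.6,117)),("blk",(472.8,201),(188,128.5))):
    print(n,tri(np.array(a),np.array(b)),onz(T,*a,.091).round(4),onz(S,*b,.091).round(4))
show("tick",grn,(365,180,400,215),(240,165,275,195),.03)
g={}
for k,f,bx in((0,T,(265,130,378,212)),(1,S,(240,182,362,286))):
  for vt in (75,85,95):
    q=[c for c in blob(f,lambda h,s,v:(v<vt)&(s<70),bx) if c[1]>150][:4]
    for c in q: print(vt,"sq",c[0].round(1),c[1],onz(f,*c[0],.008).round(4))
E
```

```text
pale (array([0.45745669, 0.25607592, 0.08724961]), np.float64(0.0006933772429366559)) [0.4569 0.2554 0.091 ] [0.4604 0.2559 0.091 ]
red (array([ 0.44649811, -0.26427047,  0.08548122]), np.float64(0.002196537559763905)) [ 0.4454 -0.2618  0.091 ] [ 0.4509 -0.2615  0.091 ]
blk (array([ 0.55404484, -0.36942785,  0.08916475]), np.float64(0.0013361790612486995)) [ 0.5533 -0.3681  0.091 ] [ 0.5553 -0.3686  0.091 ]
tick [372. 205.] 1 [257.8 180.4] 378 tri [array([ 0.5547, -0.151 ,  0.0083]), np.float64(0.0325)] top@z [ 0.5423 -0.134   0.03  ] sc@z [ 0.5726 -0.1553  0.03  ]
85 sq [324.2 153.8] 436 [ 0.6758 -0.0077  0.008 ]
95 sq [284.8 176.6] 563 [0.6088 0.0908 0.008 ]
95 sq [348.8 192.4] 551 [ 0.5761 -0.076   0.008 ]
95 sq [316.6 184.4] 549 [0.5926 0.0074 0.008 ]
95 sq [324.4 155. ] 548 [ 0.6725 -0.0084  0.008 ]
75 sq [287.2 242.2] 693 [ 0.6756 -0.0084  0.008 ]
75 sq [338.  239.1] 689 [0.6118 0.0909 0.008 ]
75 sq [310.2 218.8] 615 [0.5953 0.0072 0.008 ]
75 sq [284.2 199.9] 563 [ 0.579  -0.0762  0.008 ]
85 sq [287.2 242. ] 707 [ 0.6754 -0.0085  0.008 ]
85 sq [338.  238.9] 706 [0.6116 0.0906 0.008 ]
85 sq [310.2 218.8] 626 [0.5952 0.007  0.008 ]
85 sq [284.2 199.9] 572 [ 0.5789 -0.0763  0.008 ]
95 sq [287.2 242.1] 709 [ 0.6754 -0.0084  0.008 ]
95 sq [338.  238.9] 706 [0.6116 0.0906 0.008 ]
95 sq [310.2 218.8] 626 [0.5952 0.007  0.008 ]
95 sq [284.2 199.9] 573 [ 0.579  -0.0762  0.008 ]
```

```bash
cat > go.py <<'E'
import sys
from h import *
from scipy.spatial.transform import Rotation as Ro
def go(x,y,z,yaw=79.):
    s=manip.state(); q=s["tool_rot"]; M=Ro.from_quat([q[1],q[2],q[3],q[0]]).as_matrix()
    D=Ro.from_euler('z',yaw,degrees=True).as_matrix()@np.array([[0,1,0],[1,0,0],[0,0,-1.]])  # tool y at yaw, z down
    d=M.T@(np.array([x,y,z])-s["tool_pos"])*100
    print("tool shift cm",d.round(2),"turn deg",np.degrees(Ro.from_matrix(M.T@D).as_rotvec()).round(1),"| t",round(s["time"],2),"pos",s["tool_pos"].round(4),"w",round(float(s["gripper_width"]),3),"F",s["contact_force"].round(1))
if __name__=="__main__": go(*map(float,sys.argv[1:]))
E
python3 go.py .5535 .3785 .2
```

```text
tool shift cm [-42.59 -10.64   4.93] turn deg [-0.1 -0.  -5.2] | t 0.1 pos [0.1742 0.5997 0.2492] w 0.999 F [ 0.5 -0.2  0.6]
```

>>> move_arm --pt "0 0 0 0 0 -5.2 1" --pt "-2.6 -0.9 0.3 0 0 0 1" --pt "-2.6 -0.9 0.3 0 0 0 1" --pt "-2.6 -0.9 0.3 0 0 0 1" --pt "-2.6 -0.9 0.3 0 0 0 1" --pt "-2.6 -0.9 0.3 0 0 0 1" --pt "-2.6 -0.9 0.3 0 0 0 1" --pt "-2.6 -0.9 0.3 0 0 0 1" --pt "-2.6 -0.9 0.3 0 0 0 1" --pt "-2.6 -0.9 0.3 0 0 0 1" --pt "-2.6 -0.9 0.3 0 0 0 1" --pt "-2.6 -0.9 0.3 0 0 0 1" --pt "-2.6 -0.9 0.3 0 0 0 1" --pt "-2.6 -0.9 0.3 0 0 0 1" --pt "-2.6 -0.9 0.3 0 0 0 1" --pt "-2.6 -0.9 0.3 0 0 0 1" --pt "-2.5 -0.9 0.3 0 0 0 1" --pt "0 0 0 0 0 0 1" --pt "0 0 0 0 0 0 1"

```text
time: 1.68
tool_pos: [0.5547, 0.3785, 0.2011]
tool_rot: [-0.001, 0.097, 0.995, -0.0]
contact_force: [0.3, 0.5, 0.7]
gripper_width: 1.001
grasp_force: 0.0
```

```bash
python3 - <<'E'
from m import *
from go import go
go(.5535,.3785,.028)
f=manip.grab_frame("wrist"); cv2.imwrite("pics/w1.png",f["img"])
print(ray(f,320,200))
b=blob(f,blue,(0,0,640,400))[0]; print(b[0],b[1],onz(f,*b[0],.05))
(c,r)=cv2.minEnclosingCircle(b[2]); print(c,r,onz(f,*c,.05))
E
```

```text
tool shift cm [ 9.000e-02 -1.000e-02  1.731e+01] turn deg [-0.1 -0.1 -0.1] | t 1.68 pos [0.5547 0.3785 0.2011] w 1.001 F [0.3 0.5 0.7]
(array([0.48805439, 0.39247249, 0.32445576]), array([ 0.25394643, -0.0591873 , -0.96544233]))
[322.86008584 189.51502146] 1165 [0.55123446 0.38003987 0.05      ]
(322.8583984375, 189.59649658203125) 19.30376434326172 [0.55130739 0.38002402 0.05      ]
```

View pics/w1.png

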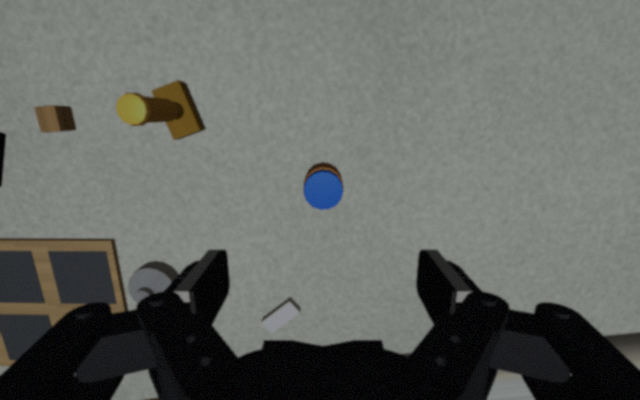

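The wrist view shows the jar upright at (323,190), between the open fingers, with the pale stamp at (132,108). I'm descending on the jar.

>>> move_arm --pt "0.3 0 2.5 0 0 0 1" --pt "0 0 2.5 0 0 0 1" --pt "0 0 2.5 0 0 0 1" --pt "0 0 2.5 0 0 0 1" --pt "0 0 2.5 0 0 0 1" --pt "0 0 2.5 0 0 0 1" --pt "0 0 1.5 0 0 0 1" --pt "0 0 0.8 0 0 0 1" --pt "0 0 0 0 0 0 1" --pt "0 0 0 0 0 0 -1" --pt "0 0 0 0 0 0 -1" --pt "0 0 0 0 0 0 -1" --pt "0 0 0 0 0 0 -1" --pt "0 0 0 0 0 0 -1" --pt "0 0 0 0 0 0 -1" --pt "0 0 0 0 0 0 -1" --pt "0 0 0 0 0 0 -1" --pt "0 0 0 0 0 0 -1"

```text
time: 3.23
tool_pos: [0.5527, 0.3808, 0.0314]
tool_rot: [0.001, 0.096, 0.995, 0.001]
contact_force: [-0.4, -0.3, 6.1]
gripper_width: 0.424
grasp_force: 60.7
```

```bash
python3 go.py .674 -.0084 .12
```

```text
tool shift cm [-19.36 -35.87  -8.88] turn deg [ 0.1  0.1 -0. ] | t 3.23 pos [0.5527 0.3808 0.0314] w 0.424 F [-0.4 -0.3  6.1]
```

>>> move_arm --pt "0 0 -1.5 0 0 0 -1" --pt "0 0 -2.5 0 0 0 -1" --pt "0 0 -2.5 0 0 0 -1" --pt "0 0 -2.4 0 0 0 -1" --pt "-1 -2 0 0 0 0 -1" --pt "-1.3 -2.4 0 0 0 0 -1" --pt "-1.3 -2.4 0 0 0 0 -1" --pt "-1.3 -2.4 0 0 0 0 -1" --pt "-1.3 -2.4 0 0 0 0 -1" --pt "-1.3 -2.4 0 0 0 0 -1" --pt "-1.3 -2.4 0 0 0 0 -1" --pt "-1.3 -2.4 0 0 0 0 -1" --pt "-1.3 -2.4 0 0 0 0 -1" --pt "-1.3 -2.4 0 0 0 0 -1" --pt "-1.3 -2.4 0 0 0 0 -1" --pt "-1.3 -2.4 0 0 0 0 -1" --pt "-1.3 -2.4 0 0 0 0 -1" --pt "-1.3 -2.4 0 0 0 0 -1" --pt "-1.3 -2.4 0 0 0 0 -1" --pt "0 0 0 0 0 0 -1"

```text
time: 4.9
tool_pos: [0.6728, -0.0106, 0.119]
tool_rot: [0.001, 0.098, 0.995, -0.001]
contact_force: [-0.9, -0.4, -0.8]
gripper_width: 0.423
grasp_force: 60.2
```

```bash
python3 - <<'E'
from m import *
from go import go
go(.674,-.0084,.042)
f=manip.grab_frame("wrist"); cv2.imwrite("pics/w2.png",f["img"])
for b in blob(f,lambda h,s,v:(v>25)&(v<95)&(s<70),(0,0,640,400))[:6]: print(b[0],b[1],onz(f,*b[0],.008))
b=blob(f,blue,(0,0,640,400))[0]; print("cap",b[0],b[1],onz(f,*b[0],.13))
E
```

```text
tool shift cm [-0.07  0.25  7.7 ] turn deg [-0.1  0.1 -0.3] | t 4.9 pos [ 0.6728 -0.0106  0.119 ] w 0.423 F [-0.9 -0.4 -0.8]
[469.09442761  85.59594311] 4289 [0.60674016 0.10795175 0.008     ]
[181.81302468  85.71254134] 3931 [ 0.56743401 -0.09010779  0.008     ]
[122.89031339 315.91915954] 2808 [ 0.73693907 -0.19930732  0.008     ]
[195.75867508 332.55520505] 1902 [ 0.76498262 -0.14177248  0.008     ]
[446.05436081 331.7037037 ] 1674 [0.80646366 0.07338912 0.008     ]
[376.06408346 265.38673621] 1342 [0.73117211 0.02281157 0.008     ]
cap [322.5588796  293.90453146] 6819 [ 0.6741306  -0.01013374  0.13      ]
```

View pics/w2.png

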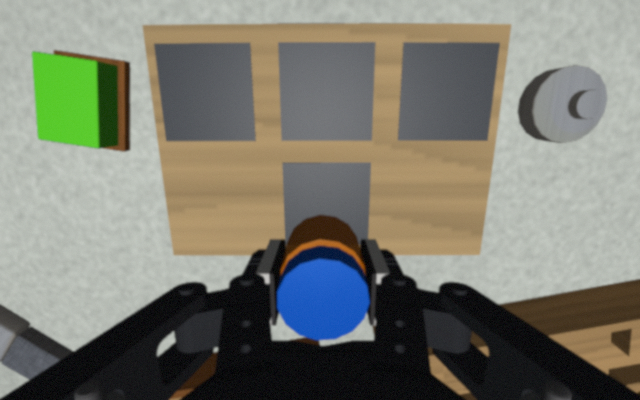

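```bash
python3 - <<'E'
from m import *
f=manip.grab_frame("wrist")
for n,q in(("red",[(155,43),(248,43),(255,140),(165,140)]),("mid",[(279,42),(375,42),(373,140),(281,140)]),("blk",[(403,42),(499,42),(489,140),(398,140)])):
    w=np.array([onz(f,*p,.008)[:2] for p in q]); print(n,w.mean(0).round(4),"sides",np.linalg.norm(np.roll(w,1,0)-w,axis=1).round(4))
E
```

```text
red [ 0.575  -0.0725] sides [0.0653 0.0636 0.0651 0.0662]
mid [0.5915 0.0115] sides [0.0656 0.0651 0.0656 0.0672]
blk [0.6078 0.0948] sides [0.0657 0.0657 0.066  0.067 ]
```

The wrist view shows the jar held upright over the single square, with all four board squares empty. The wrist calibration and the fixed cameras differ by about 4 mm, so I'm using the average, which puts the middle square at (0.5927, 0.0095). Placing the jar now.

>>> move_arm --pt "0 0.4 2 0 0 0 -1" --pt "0 0 2 0 0 0 -1" --pt "0 0 1.5 0 0 0 -1" --pt "0 0 1 0 0 0 -1" --pt "0 0 0.8 0 0 0 -1" --pt "0 0 0.55 0 0 0 -1" --pt "0 0 0 0 0 0 -1" --pt "0 0 0 0 0 0 -1" --pt "0 0 0 0 0 0 0.5" --pt "0 0 0 0 0 0 0.5" --pt "0 0 0 0 0 0 0.5" --pt "0 0 0 0 0 0 0.5" --pt "0 0 0 0 0 0 0.5" --pt "0 0 -1.5 0 0 0 0.5" --pt "0 0 -2.5 0 0 0 0.5" --pt "0 0 -2.5 0 0 0 1" --pt "0 0 -2.5 0 0 0 1" --pt "0 0 -2.5 0 0 0 1" --pt "0 0 -2.5 0 0 0 1" --pt "0 0 0 0 0 0 1"

```text
time: 6.67
tool_pos: [0.6761, -0.0023, 0.1887]
tool_rot: [0.006, 0.096, 0.995, -0.0]
contact_force: [1.2, 0.9, 1.2]
gripper_width: 1.001
grasp_force: 0.0
```

```bash
python3 - <<'E'
from m import *
from go import go
go(.453,.0285,.18,59)
for n in("top","wrist"):
    f=manip.grab_frame(n); q=blob(f,blue,(0,0,640,400))
    print(n,[(b[0].round(1),b[1],onz(f,*b[0],.058 if n=="wrist" else .053).round(4)) for b in q if b[1]>30])
E
```

```text
tool shift cm [22.5  -1.23  0.59] turn deg [ 0.2  0.7 20. ] | t 6.67 pos [ 0.6761 -0.0023  0.1887] w 1.001 F [1.2 0.9 1.2]
top []
wrist [(array([322.3, 195.5]), np.int32(1426), array([ 0.6724, -0.0012,  0.058 ]))]
```

>>> move_arm --pt "2.5 -0.2 0.1 0 0 0 1" --pt "2.5 -0.2 0.1 0 0 0 1" --pt "2.5 -0.1 0.1 0 0 0 1" --pt "2.5 -0.1 0.1 0 0 0 1" --pt "2.5 -0.1 0.1 0 0 0 1" --pt "2.5 -0.1 0.1 0 0 0 1" --pt "2.5 -0.1 0 0 0 0 1" --pt "2.5 -0.1 0 0 0 0 1" --pt "2.5 -0.2 0 0 0 0 1" --pt "0 0 0 0 0 6.7 1" --pt "0 0 0 0 0 6.7 1" --pt "0 0 0 0 0 6.6 1" --pt "0 0 0 0 0 0 1" --pt "0 0 0 0 0 0 1"

```text
time: 7.93
tool_pos: [0.4487, 0.0292, 0.1726]
tool_rot: [-0.001, 0.266, 0.964, -0.0]
contact_force: [1.0, -0.3, -0.1]
gripper_width: 1.0
grasp_force: 0.0
```

```bash
python3 - <<'E'
from m import *
from go import go
go(.453,.0285,.016,59)
f=manip.grab_frame("wrist"); cv2.imwrite("pics/w3.png",f["img"])
b=blob(f,red,(100,0,540,300))[0]; r=cv2.minAreaRect(b[2]); print(b[0],b[1],r,onz(f,*r[0],.019))
w=np.array([onz(f,*p,.019)[:2] for p in cv2.boxPoints(r)]); print([(np.degrees(np.arctan2(*(w[i+1]-w[i])[::-1])).round(1),np.linalg.norm(w[i+1]-w[i]).round(4)) for i in range(3)])
E
```

```text
tool shift cm [-0.44  0.17 15.66] turn deg [-0.1 -0.1  0.2] | t 7.93 pos [0.4487 0.0292 0.1726] w 1.0 F [ 1.  -0.3 -0.1]
[324.34216796 194.80077427] 3358 ((324.5, 195.0), (56.0, 59.0), 90.0) [0.45116955 0.02987068 0.019     ]
[(np.float64(59.2), np.float64(0.0521)), (np.float64(-29.3), np.float64(0.0523)), (np.float64(-120.8), np.float64(0.0547))]
```

>>> move_arm --pt "-0.3 0.15 2.5 0 0 0 1" --pt "0 0 2.5 0 0 0 1" --pt "0 0 2.5 0 0 0 1" --pt "0 0 2.5 0 0 0 1" --pt "0 0 2.5 0 0 0 1" --pt "0 0 1.5 0 0 0 1" --pt "0 0 1 0 0 0 1" --pt "0 0 0.6 0 0 0 1" --pt "0 0 0 0 0 0 1" --pt "0 0 0 0 0 0 1" --pt "0 0 0 0 0 0 -1" --pt "0 0 0 0 0 0 -1" --pt "0 0 0 0 0 0 -1" --pt "0 0 0 0 0 0 -1" --pt "0 0 0 0 0 0 -1" --pt "0 0 0 0 0 0 -1" --pt "0 0 0 0 0 0 -1"

```text
time: 9.4
tool_pos: [0.4544, 0.0288, 0.0195]
tool_rot: [0.002, 0.267, 0.964, 0.0]
contact_force: [-0.9, -0.3, 5.4]
gripper_width: 0.685
grasp_force: 65.8
```

>>> move_arm --pt "0 0 -0.5 0 0 0 -1" --pt "0 0 -1.5 0 0 0 -1" --pt "0 0 -2.5 0 0 0 -1" --pt "0 0 -2.5 0 0 0 -1" --pt "0 0 0 0 0 -6.7 -1" --pt "0 0 0 0 0 -6.7 -1" --pt "0 0 0 0 0 -6.6 -1" --pt "0 0 0 0 0 0 -1" --pt "0 0 0 0 0 0 -1"

```text
time: 10.15
tool_pos: [0.4523, 0.029, 0.0875]
tool_rot: [-0.0, 0.097, 0.995, 0.0]
contact_force: [0.1, -0.7, -1.3]
gripper_width: 0.688
grasp_force: 64.9
```

```bash
python3 go.py .5927 .0095 .085
```

```text
tool shift cm [-14.15   0.81   0.24] turn deg [-0.  -0.  -0.2] | t 10.15 pos [0.4523 0.029  0.0875] w 0.688 F [ 0.1 -0.7 -1.3]
```

>>> move_arm --pt "-1.5 0.1 0 0 0 0 -1" --pt "-2.2 0.1 0 0 0 0 -1" --pt "-2.2 0.1 0 0 0 0 -1" --pt "-2.2 0.1 0 0 0 0 -1" --pt "-2.2 0.1 0 0 0 0 -1" --pt "-2.2 0.2 0 0 0 0 -1" --pt "-1.6 0.1 0 0 0 0 -1" --pt "0 0 0 0 0 0 -1" --pt "0 0 0 0 0 0 -1" --pt "0 0 0 0 0 0 -1"

```text
time: 10.98
tool_pos: [0.5916, 0.01, 0.0871]
tool_rot: [-0.001, 0.096, 0.995, 0.0]
contact_force: [-0.3, 0.1, -2.1]
gripper_width: 0.678
grasp_force: 64.9
```

```bash
python3 - <<'E'
from m import *
from go import go
go(.5927,.0095,.0285)
f=manip.grab_frame("wrist"); cv2.imwrite("pics/w4.png",f["img"])
b=blob(f,red,(100,0,540,400))[0]; print(b[0],b[1],onz(f,*b[0],manip.state()["tool_pos"][2]))
E
```

```text
tool shift cm [-0.13 -0.03  5.86] turn deg [-0.  -0.1 -0.1] | t 10.98 pos [0.5916 0.01   0.0871] w 0.678 F [-0.3  0.1 -2.1]
[322.47780314 268.32408157] 13583 [0.58739353 0.0114875  0.08713611]
```

View pics/w4.png

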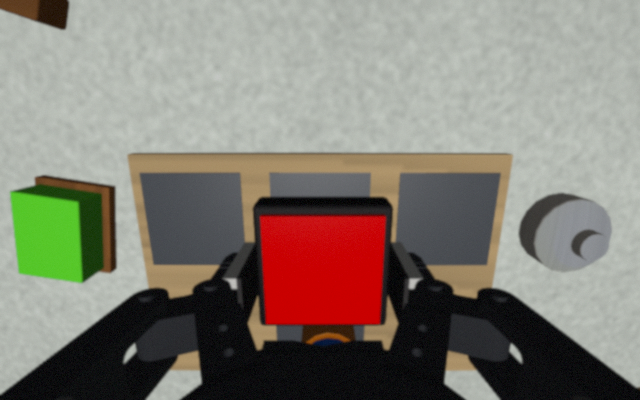

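The pad is held squarely, with its red top from (260,215) to (385,325), over the middle square. Lowering it.

>>> move_arm --pt "-0.3 0 1.5 0 0 0 -1" --pt "0 0 1.5 0 0 0 -1" --pt "0 0 1.2 0 0 0 -1" --pt "0 0 0.8 0 0 0 -1" --pt "0 0 0.5 0 0 0 -1" --pt "0 0 0.3 0 0 0 -1" --pt "0 0 0 0 0 0 -1" --pt "0 0 0 0 0 0 -1" --pt "0 0 0 0 0 0 1" --pt "0 0 0 0 0 0 1" --pt "0 0 0 0 0 0 1" --pt "0 0 0 0 0 0 1" --pt "0 0 -1 0 0 0 1" --pt "0 0 -2.5 0 0 0 1" --pt "0 0 -2.5 0 0 0 1" --pt "0 0 -2.5 0 0 0 1" --pt "0 0 -2.5 0 0 0 1" --pt "0 0 -2.5 0 0 0 1" --pt "0 0 -2.5 0 0 0 1" --pt "0 0 0 0 0 0 1"

```text
time: 12.7
tool_pos: [0.5991, 0.009, 0.1978]
tool_rot: [0.006, 0.096, 0.995, -0.0]
contact_force: [1.0, -0.4, 0.5]
gripper_width: 1.001
grasp_force: 0.0
```

>>> move_arm --pt "1.5 0 0 0 0 0 1" --pt "2.5 0 0 0 0 0 1" --pt "2.5 0 0 0 0 0 1" --pt "2.5 0 0 0 0 0 1" --pt "0 0 0 0 0 0 1" --pt "0 0 0 0 0 0 1"

```text
time: 13.2
tool_pos: [0.5066, 0.0267, 0.1898]
tool_rot: [0.0, 0.096, 0.995, -0.0]
contact_force: [0.6, -0.5, 0.4]
gripper_width: 0.997
grasp_force: 0.0
```

```bash
python3 - <<'E'
from m import *
from go import go
go(.448,-.263,.2)
f=manip.grab_frame("wrist"); cv2.imwrite("pics/w5.png",f["img"])
b=blob(f,red,(100,0,540,400))[0]; r=cv2.minAreaRect(b[2]);print(b[0],b[1],r,onz(f,*b[0],.027))
b=blob(f,blue,(0,0,640,400))[0]; print(b[0],b[1],onz(f,*b[0],.058))
E
```

```text
tool shift cm [  0.23 -29.55  -1.02] turn deg [0. 0. 0.] | t 13.2 pos [0.5066 0.0267 0.1898] w 0.997 F [ 0.6 -0.5  0.4]
[322.41699143 275.32385035] 2566 ((322.0, 275.5), (47.0, 54.0), 90.0) [0.59309557 0.01043224 0.027     ]
[324.67346939 344.32653061] 49 [0.64937013 0.00173858 0.058     ]
```

View pics/w5.png

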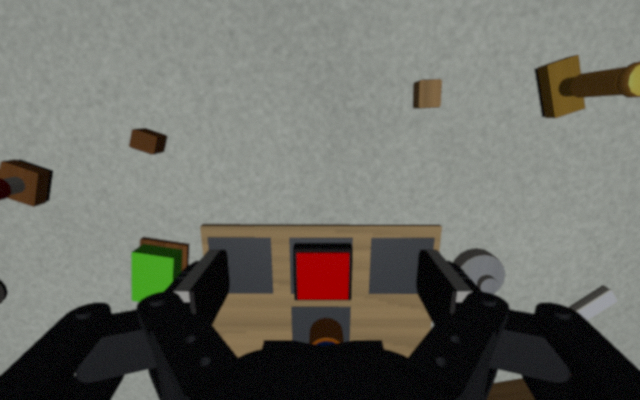

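The pad sits squarely on the middle square, with its top centred at (322,275), or world (0.593, 0.010). The red stamp is next.

>>> move_arm --pt "0 -1.5 0 0 0 0 1" --pt "0 -2.5 0 0 0 0 1" --pt "0 -2.5 0 0 0 0 1" --pt "0 -2.5 0 0 0 0 1" --pt "0 -2.5 0 0 0 0 1" --pt "0 -2.5 0 0 0 0 1" --pt "0 -2.5 0 0 0 0 1" --pt "0 -2.5 0 0 0 0 1" --pt "0 -2.5 0 0 0 0 1" --pt "0 -2.5 0 0 0 0 1" --pt "0 -2.5 0 0 0 0 1" --pt "0.2 -2.5 0 0 0 0 1" --pt "0 -0.8 0 0 0 0 1" --pt "0 0 0 0 0 0 1" --pt "0 0 0 0 0 0 1"

```text
time: 14.5
tool_pos: [0.4489, -0.2659, 0.1898]
tool_rot: [0.0, 0.096, 0.995, 0.0]
contact_force: [0.0, 0.1, -0.2]
gripper_width: 1.002
grasp_force: 0.0
```

```bash
python3 - <<'E'
from m import *
from go import go
go(.448,-.263,.062)
f=manip.grab_frame("wrist"); cv2.imwrite("pics/w6.png",f["img"])
for b in blob(f,lambda h,s,v:((h<8)|(h>172))&(s>150)&(v>100),(200,0,500,300))[:2]: print(b[0],b[1],onz(f,*b[0],.091))
E
```

```text
tool shift cm [ 0.15  0.26 12.78] turn deg [ 0.   0.  -0.1] | t 14.5 pos [ 0.4489 -0.2659  0.1898] w 1.002 F [ 0.   0.1 -0.2]
[325.52575488 205.37655417] 563 [ 0.44565342 -0.26227804  0.091     ]
```

View pics/w6.png

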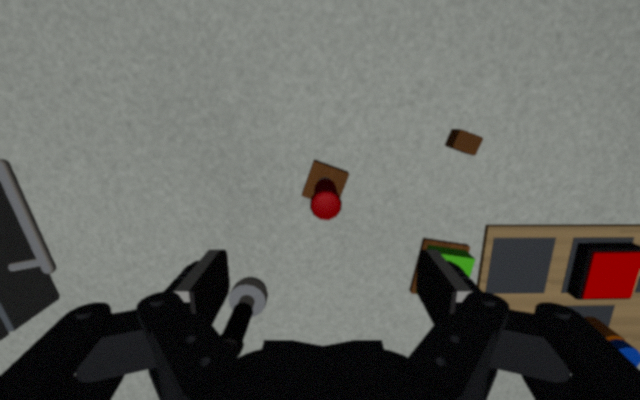

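The red knob at (325,205) is between the fingers, and the wrist view agrees with the fixed cameras to 2 mm. Grasping it.

>>> move_arm --pt "0.3 0.3 2 0 0 0 1" --pt "0 0 2.5 0 0 0 1" --pt "0 0 2.5 0 0 0 1" --pt "0 0 2.5 0 0 0 1" --pt "0 0 1.9 0 0 0 1" --pt "0 0 1.2 0 0 0 1" --pt "0 0 0 0 0 0 1" --pt "0 0 0 0 0 0 -1" --pt "0 0 0 0 0 0 -1" --pt "0 0 0 0 0 0 -1" --pt "0 0 0 0 0 0 -1" --pt "0 0 0 0 0 0 -1" --pt "0 0 0 0 0 0 -1" --pt "0 0 0 0 0 0 -1" --pt "0 0 0 0 0 0 -1" --pt "0 0 0 0 0 0 -1" --pt "0 0 0 0 0 0 -1"

```text
time: 15.97
tool_pos: [0.4468, -0.2629, 0.065]
tool_rot: [0.001, 0.096, 0.995, -0.001]
contact_force: [-0.4, 0.4, 5.4]
gripper_width: 0.239
grasp_force: 58.2
```

```bash
python3 go.py .5763 -.0743 .13
```

```text
tool shift cm [-9.12 20.98 -6.5 ] turn deg [-0.1  0.1 -0. ] | t 15.97 pos [ 0.4468 -0.2629  0.065 ] w 0.239 F [-0.4  0.4  5.4]
```

>>> move_arm --pt "0 0 -1 0 0 0 -1" --pt "0 0 -2 0 0 0 -1" --pt "0 0 -2 0 0 0 -1" --pt "0 0 -1.7 0 0 0 -1" --pt "-0.5 1.2 0 0 0 0 -1" --pt "-1 2.2 0 0 0 0 -1" --pt "-1 2.2 0 0 0 0 -1" --pt "-1 2.2 0 0 0 0 -1" --pt "-1 2.2 0 0 0 0 -1" --pt "-1 2.2 0 0 0 0 -1" --pt "-1 2.2 0 0 0 0 -1" --pt "-1 2.2 0 0 0 0 -1" --pt "-1 2.2 0 0 0 0 -1" --pt "-0.6 2.2 0 0 0 0 -1" --pt "0 0 0 0 0 0 -1" --pt "0 0 0 0 0 0 -1"

```text
time: 17.3
tool_pos: [0.5753, -0.0726, 0.1305]
tool_rot: [-0.001, 0.095, 0.995, -0.0]
contact_force: [-0.6, -0.4, -0.9]
gripper_width: 0.239
grasp_force: 59.0
```

```bash
python3 - <<'E'
from m import *
from go import go
go(.5763,-.0743,.0735)
f=manip.grab_frame("wrist"); cv2.imwrite("pics/w7.png",f["img"])
E
```

```text
tool shift cm [-0.13 -0.15  5.7 ] turn deg [-0.  -0.1  0.1] | t 17.3 pos [ 0.5753 -0.0726  0.1305] w 0.239 F [-0.6 -0.4 -0.9]
```

View pics/w7.png

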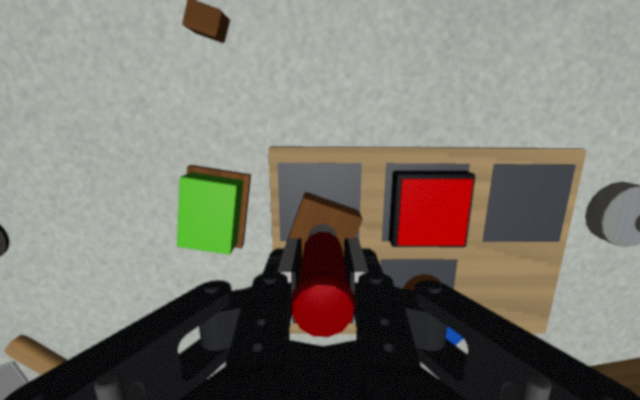

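The red stamp is held upright at (322,270) over the ticket-side square. Lowering it.

>>> move_arm --pt "-0.1 -0.2 1.5 0 0 0 -1" --pt "0 0 1.5 0 0 0 -1" --pt "0 0 1 0 0 0 -1" --pt "0 0 0.8 0 0 0 -1" --pt "0 0 0.5 0 0 0 -1" --pt "0 0 0.4 0 0 0 -1" --pt "0 0 0 0 0 0 -1" --pt "0 0 0 0 0 0 -1" --pt "0 0 0 0 0 0 0" --pt "0 0 0 0 0 0 0" --pt "0 0 0 0 0 0 0" --pt "0 0 0 0 0 0 0" --pt "0 0 -1.5 0 0 0 0" --pt "0 0 -2.5 0 0 0 0" --pt "0 0 -2.5 0 0 0 0" --pt "0 0 -2.5 0 0 0 1" --pt "0 0 -2.5 0 0 0 1" --pt "0 0 0 0 0 0 1"

```text
time: 18.85
tool_pos: [0.5794, -0.0763, 0.1958]
tool_rot: [0.005, 0.096, 0.995, -0.001]
contact_force: [0.9, -0.3, 0.6]
gripper_width: 0.899
grasp_force: 0.0
```

```bash
python3 - <<'E'
from m import *
from go import go
go(.5545,-.3685,.2)
f=manip.grab_frame("wrist"); cv2.imwrite("pics/w8.png",f["img"])
for b in blob(f,lambda h,s,v:((h<8)|(h>172))&(s>150)&(v>100),(200,0,600,340))[:2]: print(b[0],b[1],onz(f,*b[0],.099))
E
```

```text
tool shift cm [ -3.13 -29.16  -0.37] turn deg [-0.   0.6  0. ] | t 18.85 pos [ 0.5794 -0.0763  0.1958] w 0.899 F [ 0.9 -0.3  0.6]
[414.46097398 184.29653102] 2998 [ 0.57316177 -0.00781141  0.099     ]
[322.1734375 204.60625  ] 640 [ 0.57546903 -0.07523012  0.099     ]
```

>>> move_arm --pt "0 -1.5 0 0 0 0 1" --pt "-0.3 -2.5 0 0 0 0 1" --pt "-0.3 -2.5 0 0 0 0 1" --pt "-0.3 -2.5 0 0 0 0 1" --pt "-0.3 -2.5 0 0 0 0 1" --pt "-0.3 -2.5 0 0 0 0 1" --pt "-0.3 -2.5 0 0 0 0 1" --pt "-0.3 -2.5 0 0 0 0 1" --pt "-0.3 -2.5 0 0 0 0 1" --pt "-0.3 -2.5 0 0 0 0 1" --pt "-0.3 -2.5 0 0 0 0 1" --pt "-0.3 -2.5 0 0 0 0 1" --pt "0 0 0 0 0 0 1" --pt "0 0 0 0 0 0 1"

```text
time: 20.07
tool_pos: [0.5523, -0.3671, 0.1869]
tool_rot: [-0.001, 0.097, 0.995, 0.001]
contact_force: [0.3, -0.2, -0.3]
gripper_width: 1.001
grasp_force: 0.0
```

```bash
python3 - <<'E'
from m import *
from go import go
go(.5545,-.3685,.062)
f=manip.grab_frame("wrist"); cv2.imwrite("pics/w9.png",f["img"])
for b in blob(f,lambda h,s,v:v<50,(240,120,400,290))[:3]: print(b[0],b[1],cv2.boundingRect(b[2]),onz(f,*b[0],.08))
E
```

```text
tool shift cm [-0.27 -0.12 12.49] turn deg [ 0.1 -0.1 -0.1] | t 20.07 pos [ 0.5523 -0.3671  0.1869] w 1.001 F [ 0.3 -0.2 -0.3]
[321.22163309 206.68186638] 943 (307, 185, 30, 42) [ 0.55151572 -0.36710424  0.08      ]
[325. 282.] 1 (325, 282, 1, 1) [ 0.61474355 -0.3764581   0.08      ]
```

View pics/w9.png

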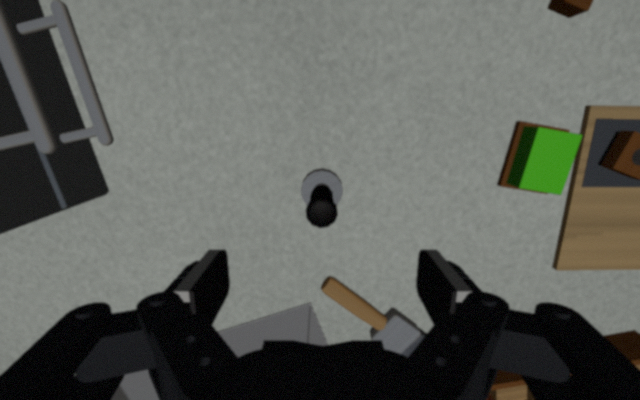

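The black stamp's knob is at (321,211), between the fingers, and the cabinet and tray are clear of them. Grasping it.

>>> move_arm --pt "-0.2 0 2 0 0 0 1" --pt "0 0 2.5 0 0 0 1" --pt "0 0 2.5 0 0 0 1" --pt "0 0 2.5 0 0 0 1" --pt "0 0 1.8 0 0 0 1" --pt "0 0 1.1 0 0 0 1" --pt "0 0 0 0 0 0 1" --pt "0 0 0 0 0 0 -1" --pt "0 0 0 0 0 0 -1" --pt "0 0 0 0 0 0 -1" --pt "0 0 0 0 0 0 -1" --pt "0 0 0 0 0 0 -1" --pt "0 0 0 0 0 0 -1" --pt "0 0 0 0 0 0 -1" --pt "0 0 0 0 0 0 -1" --pt "0 0 0 0 0 0 -1" --pt "0 0 0 0 0 0 -1"

```text
time: 21.53
tool_pos: [0.5559, -0.3676, 0.0662]
tool_rot: [0.001, 0.096, 0.995, -0.001]
contact_force: [-0.8, -0.4, 5.9]
gripper_width: 0.244
grasp_force: 58.2
```

```bash
python3 go.py .609 .093 .2
```

```text
tool shift cm [  3.55  46.21 -13.44] turn deg [-0.1  0.1 -0. ] | t 21.53 pos [ 0.5559 -0.3676  0.0662] w 0.244 F [-0.8 -0.4  5.9]
```

>>> move_arm --pt "0 0 -1 0 0 0 -1" --pt "0 0 -2.1 0 0 0 -1" --pt "0 0 -2.1 0 0 0 -1" --pt "0 0 -2.1 0 0 0 -1" --pt "0 0 -2.1 0 0 0 -1" --pt "0 0 -2.1 0 0 0 -1" --pt "0 0 -2.1 0 0 0 -1" --pt "0 1.5 0 0 0 0 -1" --pt "0.2 2.4 0 0 0 0 -1" --pt "0.2 2.4 0 0 0 0 -1" --pt "0.2 2.4 0 0 0 0 -1" --pt "0.2 2.4 0 0 0 0 -1" --pt "0.2 2.4 0 0 0 0 -1" --pt "0.2 2.4 0 0 0 0 -1" --pt "0.2 2.4 0 0 0 0 -1" --pt "0.2 2.4 0 0 0 0 -1"

```text
time: 22.87
tool_pos: [0.5779, -0.1581, 0.1988]
tool_rot: [-0.001, 0.096, 0.995, 0.001]
contact_force: [0.4, -1.6, -2.3]
gripper_width: 0.243
grasp_force: 59.0
```

>>> move_arm --pt "0.2 2.4 0 0 0 0 -1" --pt "0.2 2.4 0 0 0 0 -1" --pt "0.2 2.4 0 0 0 0 -1" --pt "0.2 2.4 0 0 0 0 -1" --pt "0.2 2.4 0 0 0 0 -1" --pt "0.2 2.4 0 0 0 0 -1" --pt "0.2 2.4 0 0 0 0 -1" --pt "0.2 2.4 0 0 0 0 -1" --pt "0.2 2.4 0 0 0 0 -1" --pt "0.1 2.4 0 0 0 0 -1" --pt "0 1.5 0 0 0 0 -1" --pt "0 0 0 0 0 0 -1" --pt "0 0 0 0 0 0 -1"

```text
time: 23.95
tool_pos: [0.6082, 0.0939, 0.1996]
tool_rot: [-0.001, 0.095, 0.995, -0.0]
contact_force: [0.2, -0.5, -1.1]
gripper_width: 0.243
grasp_force: 59.1
```

```bash
python3 go.py .609 .093 .075
```

```text
tool shift cm [-0.12 -0.07 12.46] turn deg [-0.1 -0.1  0.1] | t 23.95 pos [0.6082 0.0939 0.1996] w 0.243 F [ 0.2 -0.5 -1.1]
```

>>> move_arm --pt "-0.1 0 2 0 0 0 -1" --pt "0 0 2 0 0 0 -1" --pt "0 0 2 0 0 0 -1" --pt "0 0 2 0 0 0 -1" --pt "0 0 1.8 0 0 0 -1" --pt "0 0 1.3 0 0 0 -1" --pt "0 0 0.8 0 0 0 -1" --pt "0 0 0.5 0 0 0 -1" --pt "0 0 0 0 0 0 -1" --pt "0 0 0 0 0 0 -1" --pt "0 0 0 0 0 0 0" --pt "0 0 0 0 0 0 0" --pt "0 0 0 0 0 0 0" --pt "0 0 0 0 0 0 0" --pt "0 0 -1.5 0 0 0 0" --pt "0 0 -2.5 0 0 0 0" --pt "0 0 -2.5 0 0 0 0" --pt "0 0 -2.5 0 0 0 1" --pt "0 0 -3 0 0 0 1" --pt "0 0 0 0 0 0 1"

```text
time: 25.62
tool_pos: [0.6136, 0.0933, 0.2052]
tool_rot: [0.006, 0.096, 0.995, 0.001]
contact_force: [1.2, -0.4, 1.0]
gripper_width: 0.901
grasp_force: 0.0
```

```bash
python3 - <<'E'
from m import *
from go import go
go(.458,.2557,.2)
f=manip.grab_frame("wrist"); cv2.imwrite("pics/w10.png",f["img"])
for b in blob(f,lambda h,s,v:v<50,(240,130,400,290))[:3]: print(b[0],b[1],cv2.boundingRect(b[2]),onz(f,*b[0],.09))
E
```

```text
tool shift cm [18.38 12.97  0.32] turn deg [0.2 0.7 0. ] | t 25.62 pos [0.6136 0.0933 0.2052] w 0.901 F [ 1.2 -0.4  1. ]
[319.52447552 194.23076923] 858 (305, 174, 30, 39) [0.60668263 0.09326774 0.09      ]
[260.88409704 171.38274933] 371 (240, 149, 29, 59) [0.58044691 0.0528615  0.09      ]
[252.76623377 243.5       ] 308 (240, 234, 24, 27) [0.63702556 0.03184128 0.09      ]
```

View pics/w10.png

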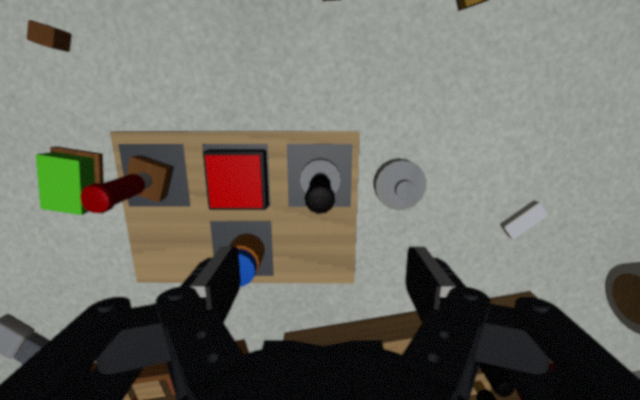

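The view shows red, pad, black and jar all upright and centred on their squares. Next is the pale stamp.

>>> move_arm --pt "1 0.7 0 0 0 0 1" --pt "2.2 1.5 0 0 0 0 1" --pt "2.2 1.5 0 0 0 0 1" --pt "2.2 1.5 0 0 0 0 1" --pt "2.2 1.6 0 0 0 0 1" --pt "2.2 1.6 0 0 0 0 1" --pt "2.2 1.6 0 0 0 0 1" --pt "2.2 1.6 0 0 0 0 1" --pt "1.8 1.4 0 0 0 0 1" --pt "0 0 0 0 0 0 1" --pt "0 0 0 0 0 0 1"

```text
time: 26.58
tool_pos: [0.4541, 0.256, 0.1949]
tool_rot: [-0.001, 0.095, 0.996, -0.001]
contact_force: [0.3, -1.1, 0.1]
gripper_width: 1.001
grasp_force: 0.0
```

```bash
python3 - <<'E'
from m import *
from go import go
go(.458,.2557,.062)
f=manip.grab_frame("wrist"); cv2.imwrite("pics/w11.png",f["img"])
for b in blob(f,lambda h,s,v:(h>15)&(h<35)&(s>80)&(v>120),(200,80,450,290))[:3]: print(b[0],b[1],cv2.boundingRect(b[2]),onz(f,*b[0],.091))
E
```

```text
tool shift cm [-0.42  0.07 13.29] turn deg [-0.1 -0.1  0.1] | t 26.58 pos [0.4541 0.256  0.1949] w 1.001 F [ 0.3 -1.1  0.1]
[325.17766497 211.76311337] 591 (312, 199, 28, 27) [0.45685441 0.25793523 0.091     ]
```

View pics/w11.png

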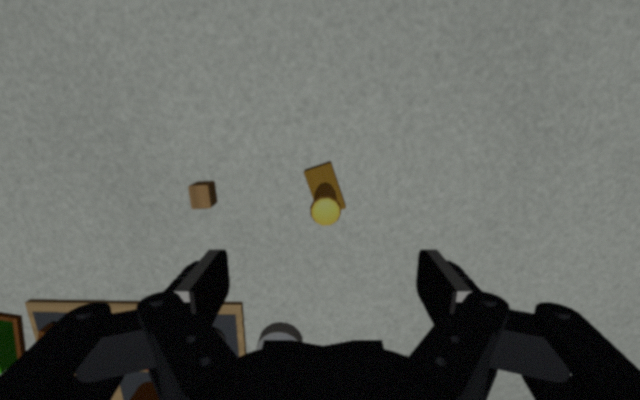

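The pale knob at (325,212) is between the fingers. Grasping it.

>>> move_arm --pt "-0.3 0.2 2 0 0 0 1" --pt "0 0 2.5 0 0 0 1" --pt "0 0 2.5 0 0 0 1" --pt "0 0 2.5 0 0 0 1" --pt "0 0 2.3 0 0 0 1" --pt "0 0 1.4 0 0 0 1" --pt "0 0 0 0 0 0 1" --pt "0 0 0 0 0 0 -1" --pt "0 0 0 0 0 0 -1" --pt "0 0 0 0 0 0 -1" --pt "0 0 0 0 0 0 -1" --pt "0 0 0 0 0 0 -1" --pt "0 0 0 0 0 0 -1" --pt "0 0 0 0 0 0 -1" --pt "0 0 0 0 0 0 -1" --pt "0 0 0 0 0 0 -1" --pt "0 0 0 0 0 0 -1"

```text
time: 28.05
tool_pos: [0.4603, 0.2571, 0.0661]
tool_rot: [0.001, 0.096, 0.995, 0.0]
contact_force: [-0.6, -1.1, 5.6]
gripper_width: 0.246
grasp_force: 58.2
```

```bash
python3 go.py .593 .010 .2
```

```text
tool shift cm [-17.77 -21.71 -13.37] turn deg [0.  0.1 0. ] | t 28.05 pos [0.4603 0.2571 0.0661] w 0.246 F [-0.6 -1.1  5.6]
```

>>> move_arm --pt "0 0 -1 0 0 0 -1" --pt "0 0 -2.1 0 0 0 -1" --pt "0 0 -2.1 0 0 0 -1" --pt "0 0 -2.1 0 0 0 -1" --pt "0 0 -2.1 0 0 0 -1" --pt "0 0 -2.1 0 0 0 -1" --pt "0 0 -2.1 0 0 0 -1" --pt "-0.8 -1 0 0 0 0 -1" --pt "-1.6 -2 0 0 0 0 -1" --pt "-1.6 -2 0 0 0 0 -1" --pt "-1.6 -2 0 0 0 0 -1" --pt "-1.6 -2 0 0 0 0 -1" --pt "-1.6 -2 0 0 0 0 -1" --pt "-1.6 -2 0 0 0 0 -1" --pt "-1.6 -2 0 0 0 0 -1" --pt "-1.6 -2 0 0 0 0 -1" --pt "-1.6 -2 0 0 0 0 -1" --pt "-1.6 -2 0 0 0 0 -1" --pt "-0.9 -0.8 0 0 0 0 -1" --pt "0 0 0 0 0 0 -1"

```text
time: 29.72
tool_pos: [0.592, 0.0066, 0.1995]
tool_rot: [-0.001, 0.097, 0.995, -0.0]
contact_force: [-0.1, 0.5, -0.8]
gripper_width: 0.244
grasp_force: 59.1
```

```bash
python3 - <<'E'
from m import *
from go import go
go(.593,.010,.094)
f=manip.grab_frame("wrist"); cv2.imwrite("pics/w12.png",f["img"])
E
```

```text
tool shift cm [-0.05  0.36 10.55] turn deg [-0.  -0.1 -0.2] | t 29.72 pos [0.592  0.0066 0.1995] w 0.244 F [-0.1  0.5 -0.8]
```

View pics/w12.png

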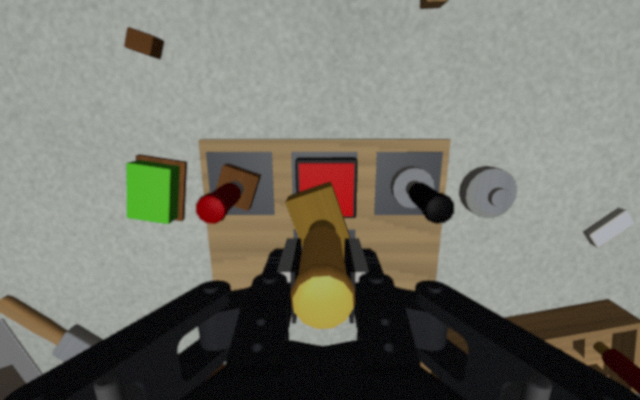

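The pale stamp is upright in the grip, with the pad below it at (327,187) and both neighbours clear. Lowering it.

>>> move_arm --pt "0 0.35 1.8 0 0 0 -1" --pt "0 0 2 0 0 0 -1" --pt "0 0 2 0 0 0 -1" --pt "0 0 1.7 0 0 0 -1" --pt "0 0 1.2 0 0 0 -1" --pt "0 0 0.8 0 0 0 -1" --pt "0 0 0.6 0 0 0 -1" --pt "0 0 0.4 0 0 0 -1" --pt "0 0 0 0 0 0 -1" --pt "0 0 0 0 0 0 -1"

```text
time: 30.6
tool_pos: [0.5927, 0.0125, 0.0965]
tool_rot: [0.001, 0.096, 0.995, 0.0]
contact_force: [-0.8, -0.8, -1.3]
gripper_width: 0.243
grasp_force: 59.1
```

>>> move_arm --pt "0 -0.2 0.2 0 0 0 -1" --pt "0 0 0.1 0 0 0 -1" --pt "0 0 0 0 0 0 -1" --pt "0 0 0 0 0 0 -1"

```text
time: 30.93
tool_pos: [0.5921, 0.0103, 0.0933]
tool_rot: [0.0, 0.096, 0.995, -0.0]
contact_force: [-0.4, -0.8, -0.9]
gripper_width: 0.242
grasp_force: 59.1
```

>>> move_arm --pt "0 0 0.1 0 0 0 -1" --pt "0 0 0 0 0 0 -1" --pt "0 0 0 0 0 0 0" --pt "0 0 0 0 0 0 0" --pt "0 0 0 0 0 0 0" --pt "0 0 0 0 0 0 0" --pt "0 0 -1.5 0 0 0 0" --pt "0 0 -2.5 0 0 0 0" --pt "0 0 -2.5 0 0 0 0" --pt "0 0 -2.5 0 0 0 0" --pt "0 0 -2.5 0 0 0 0" --pt "1.5 0 -1 0 0 0 0" --pt "2.5 0 0 0 0 0 0" --pt "2.5 0 0 0 0 0 0" --pt "2.5 0 0 0 0 0 0" --pt "1.5 0 0 0 0 0 0" --pt "0 0 0 0 0 0 0" --pt "0 0 0 0 0 0 0"

```text
time: 32.43
tool_pos: [0.4887, 0.0307, 0.2169]
tool_rot: [0.001, 0.096, 0.995, 0.0]
contact_force: [0.1, -0.9, -0.5]
gripper_width: 0.498
grasp_force: 0.0
```

```bash
python3 - <<'E'
from h import *
print(manip.state()["contact_force"])
w=manip.grab_frame("wrist"); s=manip.grab_frame("scene")
a=w["img"][120:360,120:520]; b=s["img"][160:300,225:395]
cv2.imwrite("pics/end.png",np.clip(np.hstack([cv2.resize(a,(400,300),interpolation=2),cv2.resize(b,(400,300),interpolation=2)])*1.4,0,255).astype(np.uint8))
E
```

```text
[ 0.09639323 -0.86629307 -0.48884161]
```

View pics/end.png

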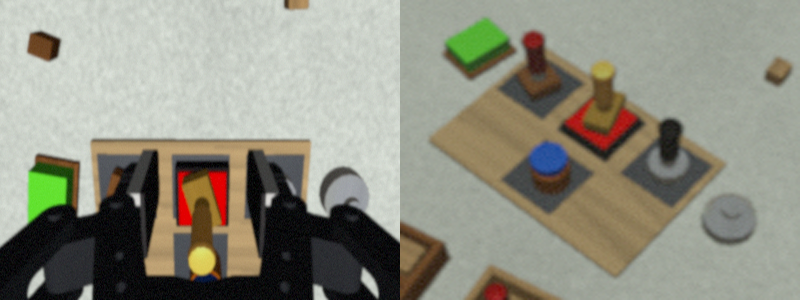

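The final view shows everything upright: the pale stamp in the middle of the pad, red on the ticket side, black opposite, and the jar on the square behind. The gripper touches nothing, so I'm handing in.

```bash
python3 -c "
from plant import manip
print(manip.job_done())"
```

```text
the job is handed in; nothing more can be done
None
```

I laid out the board as asked and handed the job in at about 32 s of robot time. In the last pictures all five things stood upright on their squares with the gripper clear; no verdict came back.

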